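Zero the coating gauge, then hold it on the sample's marked spot

ROBOT

A 7-joint arm with a two-finger parallel gripper is mounted at the origin on the work surface. World frame = base frame: x ahead of the robot, y to its left, z up, the work surface at z = 0. Lengths are in m, angles in degrees, forces in N, time in s.
With the tool pointing down it reaches from about 0.35 to 0.9 m from the base axis. Payload 8.1 kg.
Tool frame: the origin (TCP) lies at the very end of the fingers, on their centre line; the grasp point (between the pads) lies 19 mm behind it; z points along the fingers, y is the line along which they close (so a half turn about z gives the same grasp; the last joint's range is limited). The gripper opens to 85 mm and grips with 20 to 120 N. Pads are 22 mm wide; open, the fingers measure 114 mm over their backs; the gripper's body (76 mm by 85 mm) begins 54 mm behind the grasp point. The pads swing forward as they close: fully open they stand 13 mm farther back than shut.
Start: joints at [-82.54, 24.895, 1.432, 90.138, -0.665, 64.973, -4.303], TCP at [0.144, 0.608, 0.2] pointing down, gripper open.
Joint ranges: [-149.89, 149.89], [-25.12, 119.58], [-72.63, 75.52], [4.76, 147.25], [-75.54, 255.54], [6.69, 114.76], [-157.13, 157.13]. Speed limits (degrees/s): [127.2, 127.2, 172.46, 172.46, 180, 180, 180].

INTERFACE

Orientations are given as [roll, pitch, yaw] about the fixed x, y, z axes, in that order (R = Rz(yaw) Ry(pitch) Rx(roll)).
In Python, from plant import manip gives the robot as it stands. The module is installed in compiled form; this text tells all that it offers.
- The arm moves only by the tool move_arm, never from a script. Its argument "increments" is a list of rows, each a list of 7 numbers: the opening, from 0 (shut) to 1 (fully open), then the shift along the tool's x, y, z as a fraction of full scale, then the turn, a rotation vector about the tool's x, y, z as a fraction of full scale. A call has 1 to 10 rows; each row shifts and turns the commanded pose from where the row before left it, along the tool's axes as they then stand; what a row does not reach is not made up. Full scale, the value 1, is 0.03 m for a shift and 8 degrees for a turn. A row lasts 1/8 s, in which the tool goes at most 62.5 mm and 10.7 degrees, less where a joint would pass 70% of its speed; a pose out of reach is approached as far as the arm can. A call with a number of a shift or a turn outside -1 to 1 is refused whole. A call with a gripper value outside its range is refused whole. The fingers move at their own pace and stop on an object; the grip force is fixed at half the most. Time passes only in rows, so rows that do not move let the fingers close. It gives the time, the measured TCP pose, the force, the opening and the grip force at its end, in the units of the state.
- manip.read_state(): the state, without advancing time (a new reading comes with each control period).
- manip.camera(name): name is "scene" or "top"; returns the picture (384x512x3 uint8, red, green, blue); there is no depth.
- manip.get_calibration(name): a dict with "vertical_fov" (degrees; the focal length in pixels is half the picture's height over the tangent of half this angle, whatever the lens; pixels are square), "cx", "cy" (the principal point, pixels), "rvec" (rotation vector, rad) and "tvec" (3), from world to camera coordinates, as OpenCV has them. Camera axes: x right, y down, z forward; pixel columns grow to the right and rows downward; lengths in m; the calibration is good to about 2 mm. A picture is of the moment at which its call begins. get_calibration takes no time and is no camera call.
- manip.hand_in(): hands the job in; it is judged then, once.
The state is a dict: "time_s": time; "qpos": joint angles; "qvel": joint speeds; "joint_torque": joint torques, N m; "tcp_pos": TCP position; "tcp_rot": TCP orientation; "wrist_force": force on the tool from outside, world axes, zero at the start; "ft_torque": the same for the moment, N m; "gripper_width": finger opening in m; "finger_force": force on a finger pad.
Only numpy, scipy, OpenCV 4.12 (cv2) and the standard library are available. Lean on these libraries where they do the work, as an engineer would, in place of code of your own. Each camera call takes 0.05 s, during which the arm holds its last target. There are 200 camera calls.

TASK

Take the white coating-thickness probe out of its stand and zero it: press its sprung tip, probe upright, on the middle of the bare steel disc in the yellow block for about a second, just hard enough that the orange half of the tip slides into the sleeve. Then press it the same way on the black dot of the orange ring on the blue tilted sample plate, with the probe square to the plate, and finish while still gripping and holding it there. Press gently, do not shift the sample plate or its holder, and leave the other things on the bench alone.

Things in the scene. Friction and masses are not known exactly. Their poses are not given: they have to be found in the camera images.
- probe: White probe, 0.1 to 0.15 kg, upright in its stand, tip down. Origin: end of the tip when fully out; z up along the probe. Along z: sprung tip, 8 mm diameter, 0 to 12 mm; round steel sleeve, 16 mm diameter, to 50 mm; square grip 24 x 24 mm (faces along x and y), 50 to 125 mm, blue band near its foot; black cap to 128 mm. The grip's underside rests on the stand's top; it lifts straight out.
- plunger (a joint): How far the sprung tip is pushed into the sleeve, m: 0 fully out, 0.012 fully in. The outer 6 mm of the tip are steel, the inner 6 mm orange, so the orange has just gone at 0.006. Spring 400 N/m with 0.6 N preload: 3.0 N at 0.006, 5.4 N at 0.012, then a hard stop.
- probe_tip (a point): The end of the sprung tip (moves with it), z up along the probe.
- stand: Fixed white block, 70 x 70 x 60 mm, blue band round its foot, with an upright 19 mm hole through its middle that holds the probe. Origin: centre of its underside, on the bench.
- zero: Fixed yellow block, 80 x 80 x 14 mm, carrying a bare steel disc, 50 mm diameter and 6 mm thick, level on top. Origin: centre of its underside, on the bench.
- zero_top (a point): Centre of the steel disc's top face (small black dot), 20 mm above the bench; z up.
- stage: Fixed grey sample holder: base 100 x 190 x 20 mm, two aluminium cheeks 70 mm high, 90 mm either side along y. Between them a blue plate, 130 x 164 x 8 mm, turns on a stiff axle along y, 60 mm above the bench, at mid-plate. Origin: centre of the base's underside. The plate faces up and towards the holder's -x.
- tilt (a joint): Tilt of the blue plate, rad: 0 level; growing lowers its -x edge (the edge nearer the robot) and raises its +x edge. The starts lie between 0.10 and 0.36. It stays where it is; it must not be turned.
- spot (a point): Black dot amid the orange ring (flat; 30 mm outside, white inside 20 mm) on the blue plate's upper face, 20 mm up-slope of the axle, up to 50 mm either way along it. z: square out of the plate; x: up the slope; y: along the axle. A grey ring, lower on the plate, is not the one.
- amber: Bystander: loose amber bottle with a blue cap, 70 mm diameter, 150 mm high. Origin: centre of its underside.
- beaker: Bystander: loose glass beaker, 70 mm diameter, 90 mm high. Origin: centre of its underside.
- jar: Bystander: loose clear jar with a white cap, 56 mm diameter, 60 mm high. Origin: centre of its underside.
- dish: Bystander: loose glass dish, 90 mm diameter, 18 mm high. Origin: centre of its underside.
- vial: Bystander: loose small amber vial, 28 mm diameter, 60 mm high. Origin: centre of its underside.
- driver: Bystander: loose red-handled screwdriver, 170 mm long, lying along its x on the bench.
Not all that is in view belongs to the job. There is more than one size of the zero; the one meant has the size given above.

How it is judged (in metres and radians):
On the way, in this order (a step that is already met when the one before it is completed fails the run):
1. the probe, held and upright, is pressed on the middle of the steel zero disc with its tip about half in (value of joint plunger between 0.003 and 0.009 m and distance between probe_tip and zero_top below 0.01 m and angle between probe's own z axis and vertical below 0.14 rad and contact force between probe and zero above 0.5 N and contact force between the fingers and probe above 1 N), for 0.4 s.
2. the probe is pressed on the black dot of the orange ring, square to the blue plate, tip about half in (value of joint plunger between 0.003 and 0.009 m and distance between probe_tip and spot below 0.008 m and angle between the z axis of probe and the z axis of spot, either way round below 0.14 rad and z of probe in the frame of spot above -0.015 m and contact force between probe and stage between 0.8 and 8 N and contact force between the fingers and probe above 1 N and contact force between probe and stand below 0.1 N and contact force between each of the arm, the fingers and stage below 0.3 N and linear speed of probe below 0.02 m/s), for 0.2 s.
At the end, for the whole second after the job is handed in: The robot still grips the probe, its tip within 8 mm of the black dot of the orange ring, pushed in 3 to 9 mm, the probe within 8 degrees of square to the plate, 0.8 to 8 N between probe and sample holder, still, the stand not touching the probe and the robot itself not touching the holder or plate (all of step 2); the arm keeps its last pose, push and grip.
It fails at once if the probe is pressed hard (over 15 N) on the sample plate or the zero block (contact force between probe and stage above 15 N or contact force between probe and zero above 15 N).
It fails at once if the sample plate or its mark is shifted by more than 5 mm (distance of spot from where it was at the start of the episode above 0.005 m).
It fails at once if another thing on the bench is moved by more than 30 mm (distance of any of amber, beaker, jar, dish, vial, driver from where it was at the start of the episode above 0.03 m).
It also fails if it takes over 51 s, if anything falls off the work surface, if the arm or the gripper's body presses on something with over 40 N, if the wrist force passes 120 N, or if a joint passes its speed limit or range.

## Working session

There is one attempt and no reset: what is moved stays moved. The work goes in short steps, Python scripts to look and compute and a tool call to move; the robot and the scene stay as the last step left them, time stands still between calls to the robot, and variables do not carry over. Pictures are saved under pics/ and viewed, at most 10 in all, crops included, and the job is handed in when it is done.

Besides the shell and the picture viewer there is one more tool, called after "Emit:" as name(argument=value, ...) on one line, values as JSON. move_arm: Moves the arm, as the interface text tells. Shift numbers are shares of 0.03 m and turn numbers shares of 8 degrees, none past 1 either way. Its arguments: {"type":"object","properties":{"increments":{"type":"array"}},"required":["increments"]}

```bash
mkdir -p pics
python3 - <<'E'
from plant import manip
import cv2,numpy as np
for n in("scene","top"):
    im=manip.camera(n); np.save(f"pics/{n}0.npy",im)
    cv2.imwrite(f"pics/{n}0.png",cv2.resize(im[:,:,::-1],(800,600),interpolation=cv2.INTER_CUBIC))
    c=manip.get_calibration(n); print(n,c)
    R=cv2.Rodrigues(np.array(c['rvec'],float))[0];print(-R.T@np.array(c['tvec']))
s=manip.read_state();print(s['time_s'],s['tcp_pos'],s['tcp_rot'],s['gripper_width'],s['wrist_force'])
E
```

```text
scene {'vertical_fov': 47.00506191605439, 'cx': 255.1338930992346, 'cy': 180.51530142533707, 'rvec': array([ 1.40057545,  2.19167062, -0.84941208]), 'tvec': array([ 0.22137026, -0.31853706,  1.72278697])}
[1.37335978 0.37242771 1.04577537]
top {'vertical_fov': 57.3525029326427, 'cx': 255.4718993293379, 'cy': 188.07277980131366, 'rvec': array([ 2.12359004, -2.16495699,  0.16496043]), 'tvec': array([-0.0073274 ,  0.55117923,  1.07571914])}
[ 0.38320929 -0.01317128  1.14629885]
0.1 [0.14413826 0.60765431 0.19919817] [-1.79919081e+02  6.66089228e-03  1.66655433e+02] 0.08504994695675684 [ 0.99481543 -1.049646    0.84526212]
```

View pics/scene0.png

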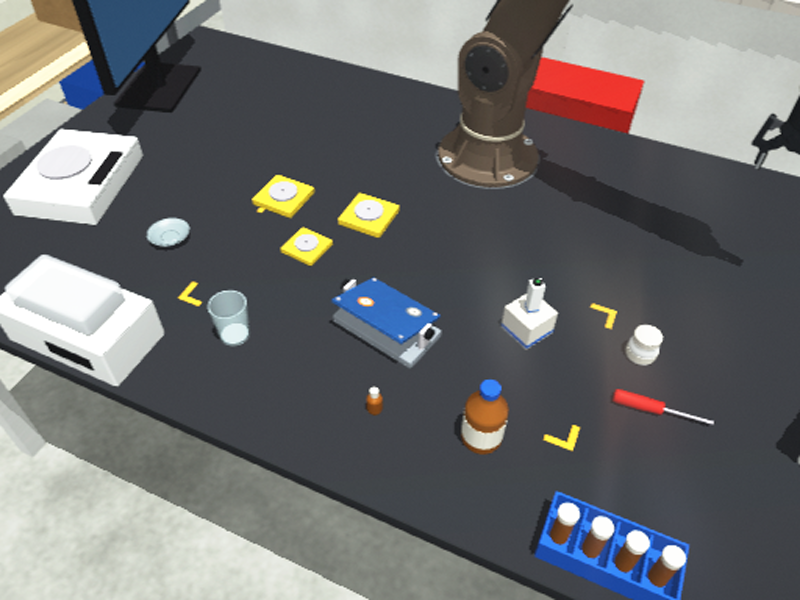

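View pics/top0.png

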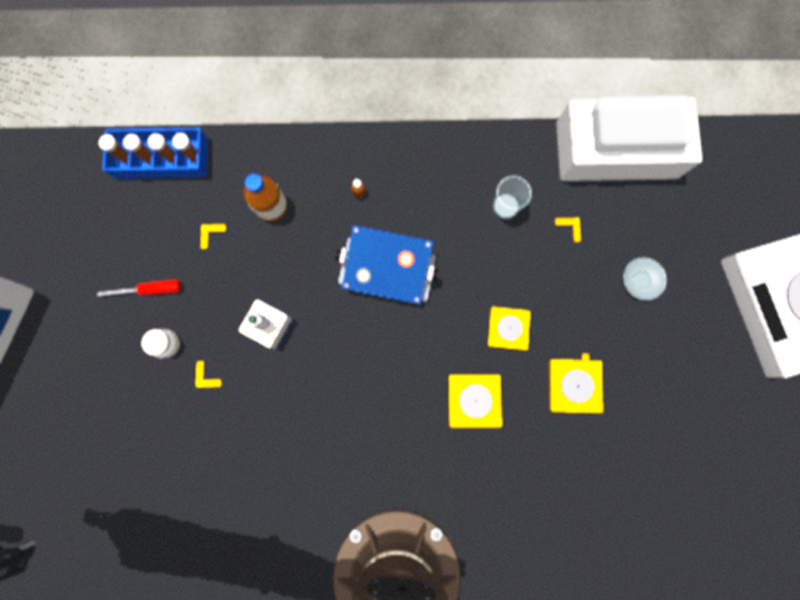

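The top view shows three yellow zero blocks, at (509,328), (475,401) and (577,386). The stand with the probe is at (264,323), and the blue plate is at (387,265) with the orange ring at (406,259) and the grey ring at (363,275). The small block at (509,328) is clearly undersized, so I'll measure the others and enlarge.

```bash
cat > h.py <<'E'
import numpy as np,cv2
from plant import manip
C={}
for n in("scene","top"):
    c=manip.get_calibration(n);f=192/np.tan(np.radians(c['vertical_fov'])/2)
    C[n]=(np.array([[f,0,c['cx']],[0,f,c['cy']],[0,0,1]]),np.array(c['rvec'],float),np.array(c['tvec'],float))
def proj(n,P): K,r,t=C[n];return cv2.projectPoints(np.atleast_2d(np.asarray(P,float)),r,t,K,None)[0][:,0]
def back(n,uv,z):
    K,r,t=C[n];R=cv2.Rodrigues(r)[0];o=-R.T@t
    d=(R.T@np.linalg.inv(K)@np.c_[np.atleast_2d(uv),np.ones(len(np.atleast_2d(uv)))].T).T
    return o+d*((z-o[2])/d[:,2])[:,None]
E
python3 - <<'E'
from h import *
for n in("top","scene"):
    im=np.load(f"pics/{n}0.npy");hsv=cv2.cvtColor(im,cv2.COLOR_RGB2HSV)
    m=cv2.inRange(hsv,(24,150,120),(34,255,255))
    cs,_=cv2.findContours(m,cv2.RETR_EXTERNAL,cv2.CHAIN_APPROX_NONE)
    for c in cs:
        if cv2.contourArea(c)<150: continue
        P=back(n,c[:,0].astype(float),0.014)[:,:2]
        r=cv2.minAreaRect((P*1000).astype(np.float32))
        M=np.zeros_like(m);cv2.drawContours(M,[c],-1,255,-1)
        d=(M>0)&(hsv[...,1]<70)
        dd=np.argwhere(d)[:,::-1].astype(float);
        Q=back(n,dd,0.02)
        A=cv2.contourArea((back(n,cv2.convexHull(dd.astype(np.int32))[:,0].astype(float),.02)[:,:2]*1e3).astype(np.float32))
        print(n,"yellow rect",np.round(r[0]),np.round(r[1]),round(r[2]),"disc",Q.mean(0).round(4),"diam",2*np.sqrt(A/np.pi),np.ptp(Q[:,:2],axis=0))
t=np.load("pics/top0.npy");s=np.load("pics/scene0.npy")
def cr(im,x,y,w,h): return cv2.resize(im[y:y+h,x:x+w,::-1],(400,300),interpolation=cv2.INTER_CUBIC)
cv2.imwrite("pics/c1.png",np.vstack([np.hstack([cr(t,270,185,140,105),cr(t,145,185,48,36)]),np.hstack([cr(t,208,140,80,60),cr(s,310,172,60,45)])]))
E
```

```text
top yellow rect [ 335. -167.] [107. 106.] 89 disc [ 0.3339 -0.1672  0.02  ] diam 62.892032539594965 [0.06229821 0.06331279]
top yellow rect [ 364. -374.] [108. 116.] 89 disc [ 0.3596 -0.3751  0.02  ] diam 62.08703584355603 [0.0626301  0.06144676]
top yellow rect [ 480. -243.] [84. 85.] 83 disc [ 0.4802 -0.2435  0.02  ] diam 47.794503526259746 [0.04856157 0.04583207]
scene yellow rect [ 487. -238.] [86. 88.] 83 disc [ 0.4838 -0.2405  0.02  ] diam 48.94074189156438 [0.05177886 0.04874383]
scene yellow rect [ 340. -163.] [112. 117.] 89 disc [ 0.3331 -0.1664  0.02  ] diam 64.15489461055003 [0.06887251 0.06368723]
scene yellow rect [ 371. -369.] [114. 130.] 88 disc [ 0.3584 -0.3743  0.02  ] diam 65.39692234338474 [0.0684268  0.06604556]
```

View pics/c1.png

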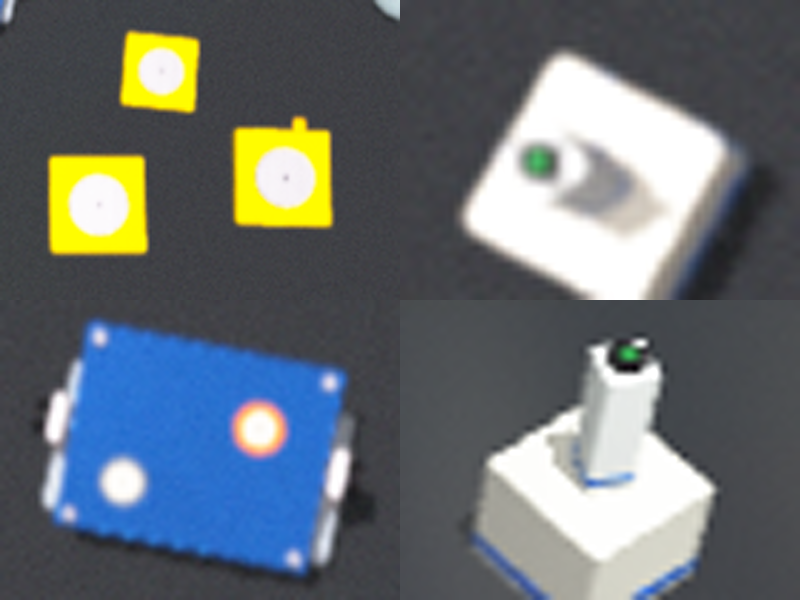

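Only the block at (509,328) fits: it measures about 80 mm with a 48–50 mm disc, while the other two measure about 106 mm with 62 mm discs. The crop shows the green-capped probe in its stand and the plate with its orange ring. Next I'll fit the poses.

```bash
cat > fit.py <<'E'
from h import *
from scipy.optimize import minimize,least_squares
I={n:np.load(f"pics/{n}0.npy") for n in C}
H={n:cv2.cvtColor(I[n],cv2.COLOR_RGB2HSV) for n in C}
def tri(uv):
    f=lambda p:np.concatenate([proj(n,p)[0]-uv[n] for n in uv])
    r=least_squares(f,[.5,0,.1]);return r.x.round(4),r.fun.round(2)
def cen(n,lo,hi,box):
    x,y,w,h=box;m=cv2.inRange(H[n],lo,hi)[y:y+h,x:x+w];m=cv2.erode(m,None,iterations=0)
    p=np.argwhere(m>0)[:,::-1]+[x,y];return p.mean(0),len(p)
# boxes in px
g={};o={};z={}
for n,b in dict(scene=(330,172,30,25),top=(155,195,20,20)).items(): g[n],k=cen(n,(45,90,50),(85,255,255),b);print(n,k,g[n])
print("cap",tri(g))
for n,b in dict(scene=(220,183,30,20),top=(248,152,26,26)).items(): o[n],k=cen(n,(3,80,120),(20,255,255),b);print(n,k,o[n])
print("ring",tri(o))
for n,b in dict(scene=(183,145,28,22),top=(315,198,24,24)).items():
    x,y,w,h=b;m=(H[n][y:y+h,x:x+w,1]<70)&(H[n][y:y+h,x:x+w,2]>100);p=np.argwhere(m)[:,::-1]+[x,y];z[n]=p.mean(0);print(n,len(p),z[n])
print("zero",tri(z))
# plate
S=4
def hullmask(n,P):
    m=np.zeros((384*S,512*S),np.uint8);q=(proj(n,P)+.5)*S
    cv2.fillConvexPoly(m,cv2.convexHull(q.astype(np.float32)).round().astype(np.int32),1);return m
B={}
for n,b in dict(scene=(205,172,80,50),top=(210,138,75,65)).items():
    x,y,w,h=b;m=np.zeros((384,512),np.uint8);m[y:y+h,x:x+w]=cv2.inRange(H[n],(100,120,50),(125,255,255))[y:y+h,x:x+w]
    cs,_=cv2.findContours(m,cv2.RETR_EXTERNAL,cv2.CHAIN_APPROX_NONE);c=max(cs,key=cv2.contourArea);m[:]=0;cv2.drawContours(m,[c],-1,1,-1)
    B[n]=cv2.resize(m*255,None,fx=S,fy=S,interpolation=cv2.INTER_CUBIC)>127
def Rp(yaw,t): # plate frame: x up slope
    c,s=np.cos(yaw),np.sin(yaw);ct,st=np.cos(t),np.sin(t)
    return np.array([[c,-s,0],[s,c,0],[0,0,1]])@np.array([[ct,0,-st],[0,1,0],[st,0,ct]])
def box(p):
    x,y,yaw,t=p;k=np.array([[a,b,c] for a in(-.065,.065) for b in(-.082,.082) for c in(-.004,.004)])
    return k@Rp(yaw,t).T+[x,y,.06]
def cost(p): return sum(np.count_nonzero(hullmask(n,box(p))!=B[n]) for n in B)/S**2
best=None
for t0 in(.1,.2,.3):
    for yaw0 in (-.15,-.25):
        r=minimize(cost,[.6,.03,yaw0,t0],method="Nelder-Mead",options=dict(initial_simplex=np.array([.6,.03,yaw0,t0])+np.vstack([np.zeros(4),np.diag([.02,.02,.06,.06])]),xatol=1e-4,fatol=.1))
        if best is None or r.fun<best.fun:best=r
print("plate",best.x.round(4),best.fun,[B[n].sum()/16 for n in B])
R=Rp(*best.x[2:]);ring=tri(o)[0];print("ring in plate",(R.T@(ring-[best.x[0],best.x[1],.06])).round(4))
for n in o:
    zz=.064+.02*np.sin(best.x[3]);print(n,"ring by plane z",back(n,o[n],zz).round(4))
E
python3 fit.py
```

```text
scene 6 [344.  179.5]
top 5 [161. 204.]
cap (array([0.495 , 0.2564, 0.1373]), array([-0.14,  0.01, -0.14,  0.05]))
scene 24 [233.         192.54166667]
top 34 [259.82352941 165.55882353]
ring (array([ 0.6181, -0.0329,  0.0684]), array([ 0.02,  0.  ,  0.02, -0.01]))
scene 132 [195.68939394 154.83333333]
top 190 [326.  209.5]
zero (array([ 0.4803, -0.2438,  0.0157]), array([-0.21, -0.04, -0.18,  0.09]))
plate [ 0.6091  0.0076 -0.2258  0.3504] 173.875 [np.float64(1458.0), np.float64(2218.125)]
ring in plate [ 0.0196 -0.0374  0.0018]
scene ring by plane z [[ 0.62   -0.0319  0.0709]]
top ring by plane z [[ 0.6175 -0.0328  0.0709]]
```

```bash
cat > ov.py <<'E'
from fit import *
print([(t,minimize(lambda q:cost([*q,t]),best.x[:3],method="Nelder-Mead",options=dict(xatol=1e-4,fatol=.5)).fun) for t in(.15,.2,.25,.3,.35,.4)])
def crop(n,x,y,w,h,polys):
    k=400/w;im=cv2.resize(I[n][y:y+h,x:x+w,::-1],(400,300),interpolation=cv2.INTER_CUBIC)
    for P,c in polys: cv2.polylines(im,[((proj(n,P)+.5-[x,y])*k*8).round().astype(np.int32)],True,c,1,cv2.LINE_AA,3)
    return im
b=box(best.x);top=b[[1,3,7,5]];bot=b[[0,2,6,4]]
def sq(x,y,z,h,yaw):
    a=np.radians(yaw)+np.pi/4+np.arange(4)*np.pi/2;return np.c_[x+h*2**.5*np.cos(a),y+h*2**.5*np.sin(a),np.full(4,z)]
px=[.495,.2564]
Y=lambda yw:[(sq(*px,.06,.012,yw),(0,0,255)),(sq(*px,.135,.012,yw),(0,255,0)),(sq(*px,.06,.035,62),(255,0,255))]
pl=[(top,(0,255,255)),(bot,(255,255,255))]
cv2.imwrite("pics/ov.png",np.vstack([np.hstack([crop("scene",205,172,80,60,pl),crop("top",208,138,80,60,pl)]),np.hstack([crop("scene",320,174,40,30,Y(45)),crop("scene",320,174,40,30,Y(20))])]))
E
python3 ov.py | head -1
```

```text
scene 6 [344.  179.5]
```

View pics/ov.png

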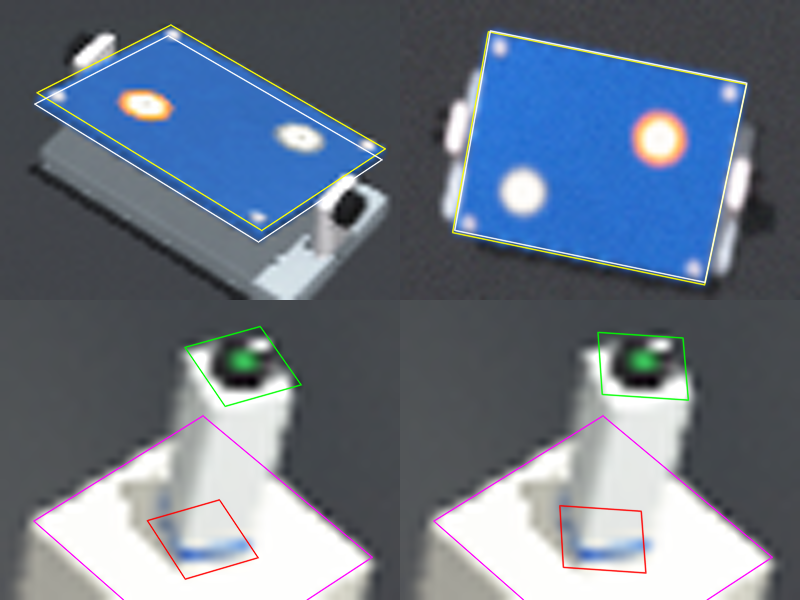

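Overlay: the plate fit matches in both views. The probe's grip faces lie at about 33° and its blue band sits just above the foot. The probe is at (0.495, 0.256), and I'll grip it with tool yaw near 123°.

```bash
python3 ov.py | tail -1
cat > go.py <<'E'
# go.py x y z [roll pitch yaw | -]: needed turn (tool rotvec, units) and shift in tool axes after/without the turn
import sys,numpy as np
from scipy.spatial.transform import Rotation as R
from plant import manip
s=manip.read_state();p=np.array(s['tcp_pos']);r=R.from_euler('xyz',s['tcp_rot'],degrees=True)
a=list(map(float,sys.argv[1:]));t=np.array(a[:3]);g=R.from_euler('xyz',a[3:6],degrees=True) if len(a)>3 else r
print("t",s['time_s'],p.round(4),np.round(s['tcp_rot'],2),"w",s['gripper_width'],"F",np.round(s['wrist_force'],2),"ff",s['finger_force'])
print("turn",((r.inv()*g).as_rotvec(degrees=True)/8).round(3),"shift before turn",(r.inv().apply(t-p)/.03).round(3),"after",(g.inv().apply(t-p)/.03).round(3))
E
python3 go.py .495 .256 .2 180 0 123
```

```text
[(0.15, np.float64(517.5)), (0.2, np.float64(427.625)), (0.25, np.float64(337.0)), (0.3, np.float64(238.375)), (0.35, np.float64(172.8125)), (0.4, np.float64(248.4375))]
t 0.1 [0.1441 0.6077 0.1992] [-1.7992e+02  1.0000e-02  1.6666e+02] w 0.08504994695675684 F [ 0.99 -1.05  0.85] ff 0.0
turn [-9.000e-03  5.000e-03  5.457e+00] shift before turn [-1.4085e+01 -8.7060e+00 -1.3000e-02] after [-16.201   3.424  -0.027]
```

Emit:
move_arm(increments=[[1, 0, 0, 0, 0, 0, 0.91], [1, 0, 0, 0, 0, 0, 0.91], [1, 0, 0, 0, 0, 0, 0.91], [1, 0, 0, 0, 0, 0, 0.91], [1, 0, 0, 0, 0, 0, 0.91], [1, 0, 0, 0, 0, 0, 0.91]])

```text
time_s: 0.85
tcp_pos: [0.1441, 0.6078, 0.1995]
tcp_rot: [-180.0, 0.0, 122.7]
wrist_force: [-0.6, 0.5, -0.9]
gripper_width: 0.0852
finger_force: 0.0
```

Emit:
move_arm(increments=[[1, -0.95, 0.2, 0, 0, 0, 0], [1, -0.95, 0.2, 0, 0, 0, 0], [1, -0.95, 0.2, 0, 0, 0, 0], [1, -0.95, 0.2, 0, 0, 0, 0], [1, -0.95, 0.2, 0, 0, 0, 0], [1, -0.95, 0.2, 0, 0, 0, 0], [1, -0.95, 0.2, 0, 0, 0, 0], [1, -0.95, 0.2, 0, 0, 0, 0]])

```text
time_s: 1.85
tcp_pos: [0.309, 0.442, 0.1996]
tcp_rot: [-180.0, 0.0, 123.0]
wrist_force: [0.4, 0.5, -0.5]
gripper_width: 0.0852
finger_force: 0.0
```

Emit:
move_arm(increments=[[1, -0.95, 0.2, 0, 0, 0, 0], [1, -0.95, 0.2, 0, 0, 0, 0], [1, -0.95, 0.2, 0, 0, 0, 0], [1, -0.95, 0.2, 0, 0, 0, 0], [1, -0.95, 0.2, 0, 0, 0, 0], [1, -0.95, 0.2, 0, 0, 0, 0], [1, -0.95, 0.2, 0, 0, 0, 0], [1, -0.95, 0.2, 0, 0, 0, 0], [1, 0, 0, 0, 0, 0, 0], [1, 0, 0, 0, 0, 0, 0]])

```text
time_s: 3.1
tcp_pos: [0.4723, 0.2782, 0.1996]
tcp_rot: [-180.0, -0.0, 123.0]
wrist_force: [0.1, -0.2, 0.2]
gripper_width: 0.0856
finger_force: 0.0
```

```bash
python3 go.py .495 .256 .091 180 0 123
```

```text
t 3.1 [0.4723 0.2782 0.1996] [-1.7996e+02 -2.0000e-02  1.2299e+02] w 0.08558173313637485 F [ 0.08 -0.19  0.15] ff 0.0
turn [-0.005 -0.003 -0.001] shift before turn [-1.035  0.232  3.619] after [-1.033  0.229  3.62 ]
```

Emit:
move_arm(increments=[[1, -0.52, 0.12, 0, 0, 0, 0], [1, -0.51, 0.11, 0, 0, 0, 0], [1, 0, 0, 0.7, 0, 0, 0], [1, 0, 0, 0.7, 0, 0, 0], [1, 0, 0, 0.7, 0, 0, 0], [1, 0, 0, 0.7, 0, 0, 0], [1, 0, 0, 0.5, 0, 0, 0], [1, 0, 0, 0.32, 0, 0, 0], [1, 0, 0, 0, 0, 0, 0]])

```text
time_s: 4.22
tcp_pos: [0.4955, 0.2554, 0.0909]
tcp_rot: [-180.0, 0.0, 123.0]
wrist_force: [0.1, 0.3, 0.4]
gripper_width: 0.0857
finger_force: 0.0
```

```bash
python3 go.py .495 .256 .091 180 0 123
python3 - <<'E'
from h import *
t=manip.camera("top");s=manip.camera("scene")
def cr(im,x,y,w,h): return cv2.resize(im[y:y+h,x:x+w,::-1],(400,300),interpolation=cv2.INTER_CUBIC)
cv2.imwrite("pics/g1.png",np.hstack([cr(t,130,165,80,60),cr(s,290,140,96,72)]))
E
```

```text
t 4.225 [0.4955 0.2554 0.0909] [-1.7996e+02  1.0000e-02  1.2297e+02] w 0.08565973105026588 F [0.11 0.29 0.4 ] ff 0.0
turn [-0.005  0.001 -0.004] shift before turn [ 0.026 -0.004 -0.002] after [ 0.026 -0.004 -0.002]
```

View pics/g1.png

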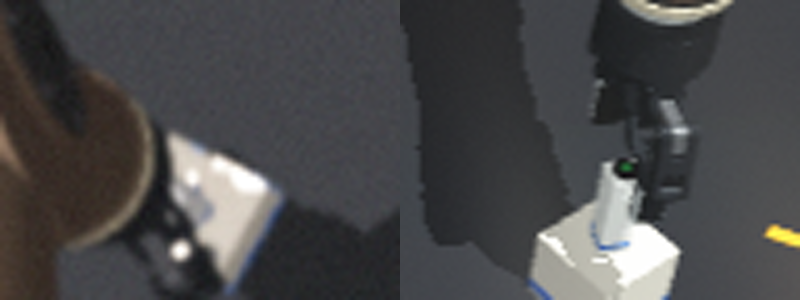

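Run:
```python
from h import *
d=np.array([np.cos(np.radians(33)),np.sin(np.radians(33)),0])
c=np.array([.4955,.2554,.104])
P=np.array([c+d*.043,c-d*.043,c+d*.057,c-d*.057,[.4955,.2554,.138],[.4955,.2554,.06]])
print(((proj("scene",P)+.5-[290,140])*400/96+[400,0]).round())
print(((proj("top",P)+.5-[130,165])*400/80).round())
```

```text
[[635. 247.]
 [600. 155.]
 [641. 262.]
 [595. 140.]
 [625. 166.]
 [608. 241.]]
[[135. 144.]
 [212. 263.]
 [123. 124.]
 [224. 282.]
 [158. 197.]
 [191. 210.]]
```

Run:
```python
from h import *
ims=[]
for n,(x,y,w,h) in dict(scene=(310,130,64,80),top=(130,165,64,80)).items():
    im=cv2.resize(manip.camera(n)[y:y+h,x:x+w,::-1],(400,500),interpolation=cv2.INTER_CUBIC)
    im=cv2.convertScaleAbs(im,alpha=1.8,beta=20)
    for a,col in((33,(0,0,255)),(123,(0,255,0))):
        d=np.array([np.cos(np.radians(a)),np.sin(np.radians(a)),0])
        for s in(1,-1):
            P=[np.array([.4955,.2554,z])+s*d*.045 for z in(.1,.18)]
            q=((proj(n,P)+.5-[x,y])*6.25).astype(int);cv2.line(im,tuple(map(int,q[0])),tuple(map(int,q[1])),col,1)
    ims.append(im)
cv2.imwrite("pics/g2.png",np.hstack(ims))
```

```text
(no output)
```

View pics/g2.png

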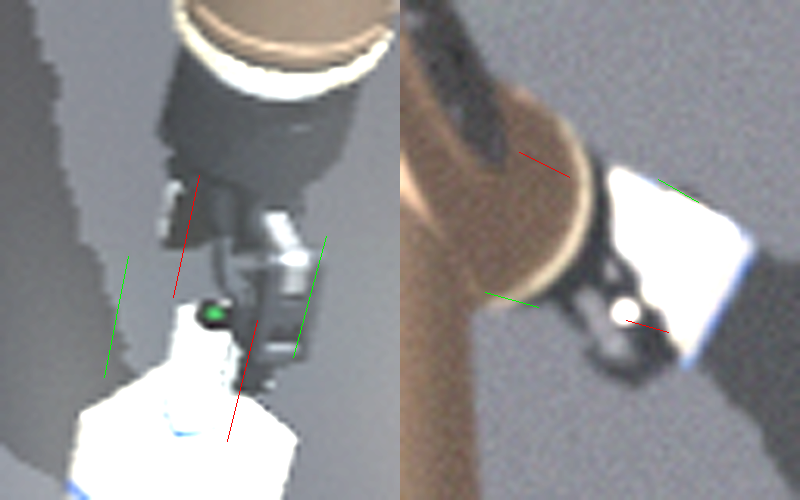

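Run:
```python
from h import *
for nm,n,uv,o in (("tip scene","scene",(255,388),(310,130)),("tip right","scene",(300,350),(310,130)),("top dot","top",(225,312),(130,165)),("top lower","top",(225,375),(130,165))):
    for z in(.1,.12,.14,.17):
        p=back(n,np.array(uv)/6.25+o-.5,z)[0]; d=p[:2]-[.4955,.2554]
        print(nm,z,p.round(3),"off",d.round(3),"head",np.degrees(np.arctan2(d[1],d[0])).round(),"r",np.hypot(*d).round(3))
```

```text
tip scene 0.1 [0.497 0.282 0.1  ] off [0.001 0.027] head 87.0 r 0.027
tip scene 0.12 [0.515 0.284 0.12 ] off [0.02  0.029] head 55.0 r 0.035
tip scene 0.14 [0.534 0.286 0.14 ] off [0.038 0.031] head 39.0 r 0.049
tip scene 0.17 [0.562 0.289 0.17 ] off [0.066 0.033] head 27.0 r 0.074
tip right 0.1 [0.465 0.294 0.1  ] off [-0.03   0.039] head 128.0 r 0.05
tip right 0.12 [0.484 0.296 0.12 ] off [-0.011  0.041] head 105.0 r 0.042
tip right 0.14 [0.503 0.298 0.14 ] off [0.008 0.042] head 79.0 r 0.043
tip right 0.17 [0.532 0.3   0.17 ] off [0.037 0.045] head 51.0 r 0.058
top dot 0.1 [0.468 0.252 0.1  ] off [-0.028 -0.004] head -173.0 r 0.028
top dot 0.12 [0.466 0.247 0.12 ] off [-0.029 -0.009] head -164.0 r 0.031
top dot 0.14 [0.465 0.242 0.14 ] off [-0.031 -0.014] head -156.0 r 0.034
top dot 0.17 [0.462 0.234 0.17 ] off [-0.033 -0.021] head -147.0 r 0.04
top lower 0.1 [0.438 0.251 0.1  ] off [-0.058 -0.004] head -176.0 r 0.058
top lower 0.12 [0.437 0.246 0.12 ] off [-0.059 -0.009] head -171.0 r 0.059
top lower 0.14 [0.436 0.241 0.14 ] off [-0.06  -0.014] head -167.0 r 0.061
top lower 0.17 [0.434 0.234 0.17 ] off [-0.061 -0.022] head -160.0 r 0.065
```

Emit:
move_arm(increments=[[0, 0, 0, 0, 0, 0, 0], [0, 0, 0, 0, 0, 0, 0], [0, 0, 0, 0, 0, 0, 0], [0, 0, 0, 0, 0, 0, 0], [0, 0, 0, 0, 0, 0, 0], [0, 0, 0, 0, 0, 0, 0], [0, 0, 0, 0, 0, 0, 0], [0, 0, 0, 0, 0, 0, 0]])

```text
time_s: 5.42
tcp_pos: [0.4958, 0.2559, 0.0916]
tcp_rot: [180.0, -0.0, 123.0]
wrist_force: [-0.1, -0.4, 5.9]
gripper_width: 0.0226
finger_force: 59.6
```

```bash
python3 go.py .495 .256 .091 180 0 123
python3 - <<'E'
from h import *
ims=[]
for n,(x,y,w,h) in dict(scene=(310,130,64,80),top=(130,165,64,80)).items():
    im=cv2.resize(manip.camera(n)[y:y+h,x:x+w,::-1],(400,500),interpolation=cv2.INTER_CUBIC)
    ims.append(im)
cv2.imwrite("pics/g3.png",np.hstack(ims))
E
```

```text
t 5.425 [0.4958 0.2559 0.0916] [179.96  -0.   122.98] w 0.02260809608138225 F [-0.09 -0.38  5.93] ff 59.63376224040985
turn [ 0.005 -0.    -0.003] shift before turn [ 0.019 -0.021  0.021] after [ 0.019 -0.021  0.021]
```

View pics/g3.png

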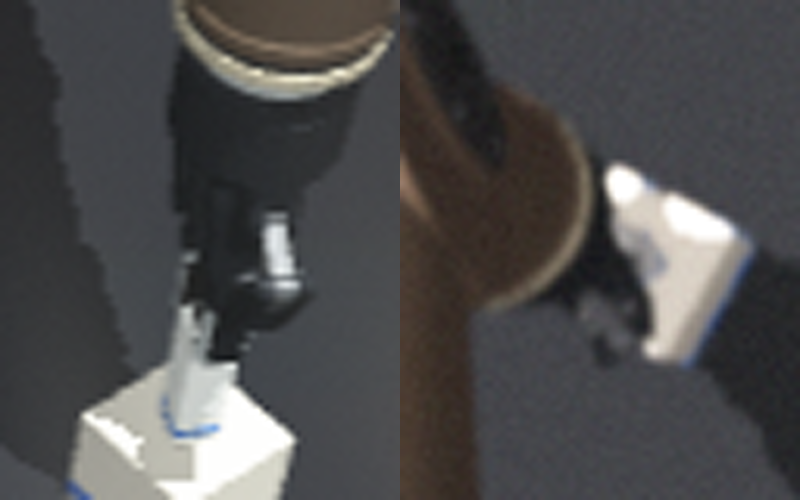

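The fingers hold the grip at 22.6 mm opening with 60 N, and the probe is still upright in the stand. Lifting.

Emit:
move_arm(increments=[[0, 0, 0, -0.3, 0, 0, 0], [0, 0, 0, -0.5, 0, 0, 0], [0, 0, 0, -0.7, 0, 0, 0], [0, 0, 0, -0.7, 0, 0, 0], [0, 0, 0, -0.7, 0, 0, 0], [0, 0, 0, -0.6, 0, 0, 0], [0, 0, 0, -0.3, 0, 0, 0], [0, 0, 0, 0, 0, 0, 0]])

```text
time_s: 6.52
tcp_pos: [0.4958, 0.2558, 0.206]
tcp_rot: [179.9, -0.0, 123.0]
wrist_force: [0.3, -0.4, -1.4]
gripper_width: 0.0222
finger_force: 58.9
```

```bash
python3 go.py .4805 -.243 .206 180 0 69
```

```text
t 6.525 [0.4958 0.2558 0.206 ] [ 1.7993e+02 -1.0000e-02  1.2298e+02] w 0.022242574762903585 F [ 0.32 -0.43 -1.43] ff 58.89778912067413
turn [ 7.000e-03 -5.000e-03  6.748e+00] shift before turn [-1.3672e+01 -9.4780e+00 -1.3000e-02] after [-15.706   5.484  -0.   ]
```

Emit:
move_arm(increments=[[0, 0, 0, 0, 0, 0, 0.4], [0, 0, 0, 0, 0, 0, 0.9], [0, 0, 0, 0, 0, 0, 0.9], [0, 0, 0, 0, 0, 0, 0.9], [0, 0, 0, 0, 0, 0, 0.9], [0, 0, 0, 0, 0, 0, 0.9], [0, 0, 0, 0, 0, 0, 0.9], [0, 0, 0, 0, 0, 0, 0.6], [0, 0, 0, 0, 0, 0, 0.35]])

```text
time_s: 7.65
tcp_pos: [0.495, 0.2555, 0.2044]
tcp_rot: [-180.0, 0.1, 68.9]
wrist_force: [-0.9, -0.1, -1.2]
gripper_width: 0.022
finger_force: 58.9
```

Emit:
move_arm(increments=[[0, -0.4, 0.14, 0, 0, 0, 0], [0, -0.8, 0.28, 0, 0, 0, 0], [0, -0.8, 0.28, 0, 0, 0, 0], [0, -0.8, 0.28, 0, 0, 0, 0], [0, -0.8, 0.28, 0, 0, 0, 0], [0, -0.8, 0.28, 0, 0, 0, 0], [0, -0.8, 0.28, 0, 0, 0, 0], [0, -0.8, 0.28, 0, 0, 0, 0], [0, -0.8, 0.28, 0, 0, 0, 0], [0, -0.8, 0.28, 0, 0, 0, 0]])

```text
time_s: 8.9
tcp_pos: [0.4875, 0.0115, 0.2055]
tcp_rot: [180.0, -0.0, 68.9]
wrist_force: [0.7, 0.4, -0.8]
gripper_width: 0.0221
finger_force: 58.9
```

Emit:
move_arm(increments=[[0, -0.8, 0.28, 0, 0, 0, 0], [0, -0.8, 0.28, 0, 0, 0, 0], [0, -0.8, 0.28, 0, 0, 0, 0], [0, -0.8, 0.28, 0, 0, 0, 0], [0, -0.8, 0.28, 0, 0, 0, 0], [0, -0.8, 0.28, 0, 0, 0, 0], [0, -0.8, 0.28, 0, 0, 0, 0], [0, -0.8, 0.28, 0, 0, 0, 0], [0, -0.4, 0.14, 0, 0, 0, 0], [0, 0, 0, 0, 0, 0, 0]])

```text
time_s: 10.15
tcp_pos: [0.4809, -0.203, 0.2054]
tcp_rot: [-180.0, -0.0, 68.8]
wrist_force: [0.4, 1.1, -1.7]
gripper_width: 0.0226
finger_force: 58.8
```

```bash
python3 go.py .4805 -.2435 .206 180 0 69
```

```text
t 10.15 [ 0.4809 -0.203   0.2054] [-180.     -0.     68.84] w 0.022640322426469427 F [ 0.41  1.07 -1.71] ff 58.827316761016846
turn [-0.   -0.   -0.02] shift before turn [-1.263  0.475 -0.021] after [-1.264  0.472 -0.021]
```

Emit:
move_arm(increments=[[0, -0.63, 0.24, 0, 0, 0, 0], [0, -0.63, 0.24, 0, 0, 0, 0], [0, 0, 0, 0.6, 0, 0, 0], [0, 0, 0, 0.8, 0, 0, 0], [0, 0, 0, 0.8, 0, 0, 0], [0, 0, 0, 0.6, 0, 0, 0], [0, 0, 0, 0.3, 0, 0, 0], [0, 0, 0, 0, 0, 0, 0], [0, 0, 0, 0, 0, 0, 0]])

```text
time_s: 11.28
tcp_pos: [0.4821, -0.2423, 0.113]
tcp_rot: [179.9, -0.0, 69.0]
wrist_force: [-0.5, -0.9, -2.0]
gripper_width: 0.0227
finger_force: 58.8
```

```bash
python3 go.py .4805 -.2435 .0956 180 0 69
python3 - <<'E'
from h import *
ims=[]
for n in("scene","top"):
    x,y=proj(n,[.4805,-.2435,.04])[0].astype(int)-[30,35]
    I=manip.camera(n);np.save(f"pics/z_{n}.npy",I)
    im=cv2.resize(I[y:y+75,x:x+60,::-1],(400,500),interpolation=cv2.INTER_CUBIC);print(n,x,y);ims.append(im)
cv2.imwrite("pics/z1.png",np.hstack(ims))
E
```

```text
t 11.275 [ 0.4821 -0.2423  0.113 ] [ 1.7994e+02 -1.0000e-02  6.8990e+01] w 0.02271013366532882 F [-0.45 -0.95 -1.99] ff 58.80586266517639
turn [ 0.007 -0.001 -0.001] shift before turn [-0.057 -0.035  0.579] after [-0.057 -0.035  0.579]
scene 164 114
top 297 173
```

View pics/z1.png

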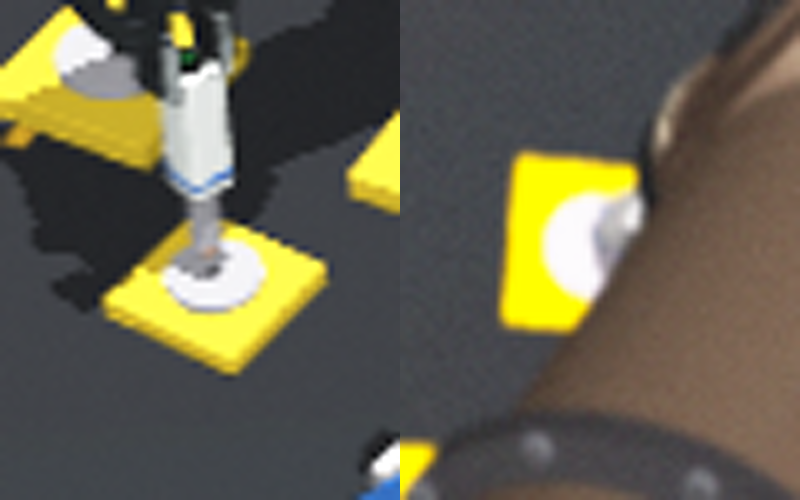

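The probe hangs straight, with its tip at crop (207,268) just above the disc centre (215,272). Descending to press.

Emit:
move_arm(increments=[[0, -0.06, -0.03, 0.2, 0, 0, 0], [0, 0, 0, 0.15, 0, 0, 0], [0, 0, 0, 0.13, 0, 0, 0], [0, 0, 0, 0.06, 0, 0, 0], [0, 0, 0, 0.06, 0, 0, 0], [0, 0, 0, 0, 0, 0, 0], [0, 0, 0, 0, 0, 0, 0]])

```text
time_s: 12.25
tcp_pos: [0.4801, -0.2436, 0.0944]
tcp_rot: [180.0, -0.0, 69.0]
wrist_force: [-1.3, 0.3, 2.3]
gripper_width: 0.0223
finger_force: 59.3
```

```bash
python3 go.py .4805 -.2435 .0956 180 0 69
python3 - <<'E'
from h import *
ims=[]
for n in("scene",):
    x,y=164,114
    I=manip.camera(n)
    im=cv2.resize(I[y+20:y+55,x+10:x+45,::-1],(500,500),interpolation=cv2.INTER_CUBIC);ims.append(im)
cv2.imwrite("pics/z2.png",np.hstack(ims))
E
```

```text
t 12.25 [ 0.4801 -0.2436  0.0944] [179.99  -0.    68.98] w 0.022253426939386152 F [-1.33  0.26  2.31] ff 59.27401900291443
turn [ 0.001 -0.    -0.003] shift before turn [ 0.009  0.01  -0.04 ] after [ 0.009  0.01  -0.04 ]
```

View pics/z2.png

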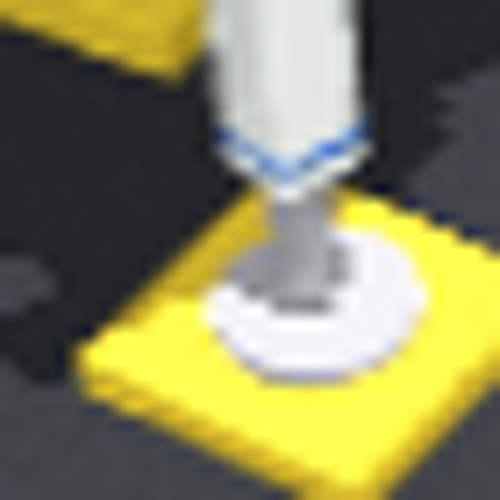

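The tip stands at the middle of the disc (about (300,295) for a disc centred at (315,300)) and the orange has gone in. I'll back off about 1 mm and hold.

Emit:
move_arm(increments=[[0, 0, 0, -0.04, 0, 0, 0], [0, 0, 0, 0, 0, 0, 0], [0, 0, 0, 0, 0, 0, 0], [0, 0, 0, 0, 0, 0, 0], [0, 0, 0, 0, 0, 0, 0]])

```text
time_s: 12.92
tcp_pos: [0.4801, -0.2436, 0.0955]
tcp_rot: [180.0, -0.0, 69.0]
wrist_force: [0.2, -0.2, 2.2]
gripper_width: 0.0225
finger_force: 59.2
```

Emit:
move_arm(increments=[[0, 0, 0, 0, 0, 0, 0], [0, 0, 0, 0, 0, 0, 0], [0, 0, 0, 0, 0, 0, 0], [0, 0, 0, 0, 0, 0, 0]])

```text
time_s: 13.42
tcp_pos: [0.4801, -0.2436, 0.0955]
tcp_rot: [180.0, -0.0, 69.0]
wrist_force: [-1.3, -1.2, 1.5]
gripper_width: 0.0223
finger_force: 59.2
```

Step 1 was held for over 1 s at about 3.3 N. Lifting and working out the plate approach.

Emit:
move_arm(increments=[[0, 0, 0, -0.2, 0, 0, 0], [0, 0, 0, -0.7, 0, 0, 0], [0, 0, 0, -0.8, 0, 0, 0], [0, 0, 0, -0.8, 0, 0, 0], [0, 0, 0, -0.8, 0, 0, 0], [0, 0, 0, -0.4, 0, 0, 0], [0, 0, 0, 0, 0, 0, 0]])

```text
time_s: 14.3
tcp_pos: [0.4804, -0.2436, 0.2069]
tcp_rot: [179.9, -0.0, 69.0]
wrist_force: [-0.6, 0.1, -1.5]
gripper_width: 0.0228
finger_force: 58.9
```

```bash
cat > tgt.py <<'E'
import sys,subprocess,numpy as np
from scipy.spatial.transform import Rotation as R
yaw,t=-.2258,.3504
Rp=R.from_euler('z',yaw)*R.from_euler('y',-t)
g=Rp*R.from_euler('z',90,degrees=True)*R.from_euler('x',180,degrees=True)
S=np.array([.6182,-.0327,.0706]);n=Rp.apply([0,0,1])
for d in map(float,sys.argv[1:]):
    p=S+n*d;print(d,p.round(4),g.as_euler('xyz',degrees=True).round(2))
    print(subprocess.run(["python3","go.py",*map(str,[*p,*g.as_euler('xyz',degrees=True)])],capture_output=True,text=True).stdout)
E
python3 tgt.py .1416
```

```text
0.1416 [ 0.5708 -0.0218  0.2036] [159.92   0.    77.06]
t 14.3 [ 0.4804 -0.2436  0.2069] [ 1.7994e+02 -2.0000e-02  6.8990e+01] w 0.022781478315227536 F [-0.59  0.1  -1.47] ff 58.9013671875
turn [-2.498  0.174 -0.999] shift before turn [7.981 0.164 0.112] after [7.879 1.168 0.543]
```

Emit:
move_arm(increments=[[0, 0, 0, 0, -0.5, 0.035, -0.2], [0, 0, 0, 0, -0.5, 0.035, -0.2], [0, 0, 0, 0, -0.5, 0.035, -0.2], [0, 0, 0, 0, -0.5, 0.035, -0.2], [0, 0, 0, 0, -0.5, 0.035, -0.2], [0, 0, 0, 0, 0, 0, 0]])

```text
time_s: 15.05
tcp_pos: [0.478, -0.2429, 0.2052]
tcp_rot: [160.1, -0.1, 77.0]
wrist_force: [0.6, 0.2, -1.0]
gripper_width: 0.0223
finger_force: 59.0
```

Emit:
move_arm(increments=[[0, 0.4, 0.06, 0.03, 0, 0, 0], [0, 0.8, 0.12, 0.05, 0, 0, 0], [0, 0.8, 0.12, 0.05, 0, 0, 0], [0, 0.8, 0.12, 0.05, 0, 0, 0], [0, 0.8, 0.12, 0.05, 0, 0, 0], [0, 0.8, 0.12, 0.05, 0, 0, 0], [0, 0.8, 0.12, 0.05, 0, 0, 0], [0, 0.8, 0.12, 0.05, 0, 0, 0], [0, 0.8, 0.12, 0.05, 0, 0, 0], [0, 0.6, 0.09, 0.05, 0, 0, 0]])

```text
time_s: 16.3
tcp_pos: [0.5657, -0.034, 0.2038]
tcp_rot: [160.1, 0.1, 77.1]
wrist_force: [-0.4, 0.2, -1.2]
gripper_width: 0.0222
finger_force: 59.0
```

Emit:
move_arm(increments=[[0, 0.4, 0.06, 0.03, 0, 0, 0], [0, 0, 0, 0, 0, 0, 0], [0, 0, 0, 0, 0, 0, 0]])

```text
time_s: 16.68
tcp_pos: [0.5695, -0.025, 0.2039]
tcp_rot: [160.0, 0.0, 77.0]
wrist_force: [0.5, -0.1, -1.7]
gripper_width: 0.0224
finger_force: 59.0
```

```bash
python3 tgt.py .0916
```

```text
0.0916 [ 0.5876 -0.0257  0.1566] [159.92   0.    77.06]
t 16.675 [ 0.5695 -0.025   0.2039] [1.600e+02 4.000e-02 7.699e+01] w 0.022412913395840273 F [ 0.45 -0.06 -1.68] ff 58.958110213279724
turn [-0.01   0.008 -0.006] shift before turn [0.114 0.018 1.684] after [0.112 0.016 1.684]
```

Emit:
move_arm(increments=[[0, 0.11, 0.02, 0.3, 0, 0, 0], [0, 0, 0, 0.4, 0, 0, 0], [0, 0, 0, 0.4, 0, 0, 0], [0, 0, 0, 0.35, 0, 0, 0], [0, 0, 0, 0.23, 0, 0, 0], [0, 0, 0, 0, 0, 0, 0], [0, 0, 0, 0, 0, 0, 0]])

```text
time_s: 17.55
tcp_pos: [0.588, -0.025, 0.1572]
tcp_rot: [160.0, 0.0, 77.1]
wrist_force: [-0.5, 0.5, -0.9]
gripper_width: 0.0221
finger_force: 58.9
```

```bash
python3 tgt.py .0816
python3 - <<'E'
from h import *
x,y=205,150;w,h=60,60
I=manip.camera("scene");np.save("pics/p_scene.npy",I)
a=cv2.resize(I[y:y+h,x:x+w,::-1],(400,400),interpolation=cv2.INTER_CUBIC)
k=400/w;n=np.array([-.334,.077,.939]);s=np.array([.6182,-.0327,.0706])
b=a.copy()
for P,c in((s,(0,255,0)),(s+n*.01,(0,0,255)),(s+n*.06,(0,0,255)),(s+n*.138,(255,0,255))):
    q=((proj("scene",P)[0]+.5-[x,y])*k);cv2.circle(b,tuple(map(int,q)),2,c,-1)
cv2.imwrite("pics/p1.png",np.hstack([a,b]))
E
```

```text
0.0816 [ 0.5909 -0.0264  0.1472] [159.92   0.    77.06]
t 17.55 [ 0.588  -0.025   0.1572] [1.5995e+02 1.0000e-02 7.7050e+01] w 0.0221365137557011 F [-0.49  0.53 -0.86] ff 58.92297327518463
turn [-0.003  0.001 -0.001] shift before turn [-0.026 -0.015  0.347] after [-0.026 -0.016  0.347]
```

View pics/p1.png

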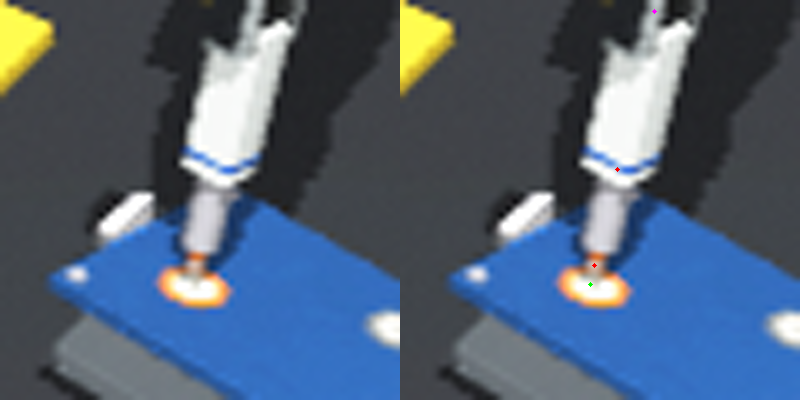

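The probe is square over the ring: the tip is at crop (193,278), the ring centre at (195,287), and the probe axis extended meets the ring centre. I'll take averaged force readings for the press.

```bash
cat > force.py <<'E'
from h import *
n=np.array([-.334,.077,.939]);F=[];P=[]
for i in range(12):
    manip.camera("scene");s=manip.read_state();F.append(s['wrist_force']);P.append(s['tcp_pos'])
F=np.array(F);P=np.mean(P,0);d=P-[.6182,-.0327,.0706]
print(s['time_s'],"F.n",(F@n).mean().round(2),"+-",(F@n).std().round(2)/3.4,"F",F.mean(0).round(2),"d",(d@n).round(4),"lat",(d-n*(d@n)).round(4),np.round(s['tcp_rot'],2),s['gripper_width'])
E
python3 force.py
```

```text
18.2 F.n -1.35 +- 0.15294117647058825 F [-0.38  0.03 -1.58] d 0.092 lat [0.0005 0.0008 0.0002] [1.5997e+02 1.0000e-02 7.7060e+01] 0.021977006825012458
```

Emit:
move_arm(increments=[[0, -0.03, -0.02, 0.15, 0, 0, 0], [0, 0, 0, 0.1, 0, 0, 0], [0, 0, 0, 0.1, 0, 0, 0], [0, 0, 0, 0.07, 0, 0, 0], [0, 0, 0, 0, 0, 0, 0], [0, 0, 0, 0, 0, 0, 0]])

```text
time_s: 18.95
tcp_pos: [0.5913, -0.0266, 0.1449]
tcp_rot: [160.0, 0.0, 77.1]
wrist_force: [-0.8, -0.2, -0.4]
gripper_width: 0.0226
finger_force: 59.2
```

```bash
python3 force.py
```

```text
19.55 F.n 0.22 +- 0.15882352941176472 F [-1.14  0.28 -0.19] d 0.0793 lat [-0.0004  0.     -0.0001] [1.5997e+02 1.0000e-02 7.7060e+01] 0.02234152540308616
```

Measured force is 1.57 N against 1.5 N predicted, so the model agrees. Advancing to mid-travel.

Emit:
move_arm(increments=[[0, 0, 0, 0.07, 0, 0, 0], [0, 0, 0, 0.055, 0, 0, 0], [0, 0, 0, 0, 0, 0, 0], [0, 0, 0, 0, 0, 0, 0], [0, 0, 0, 0, 0, 0, 0], [0, 0, 0, 0, 0, 0, 0]])

```text
time_s: 20.3
tcp_pos: [0.5926, -0.0269, 0.1414]
tcp_rot: [160.0, 0.0, 77.1]
wrist_force: [-1.1, 0.5, 1.2]
gripper_width: 0.0224
finger_force: 59.3
```

```bash
python3 force.py
python3 - <<'E'
from h import *
for n,b in dict(scene=(220,183,30,20)).items():
  for nm,I in(("before",np.load("pics/scene0.npy")),("hover",np.load("pics/p_scene.npy")),("now",manip.camera(n))):
    x,y,w,h=b;H=cv2.cvtColor(I,cv2.COLOR_RGB2HSV)[y:y+h,x:x+w]
    p=np.argwhere(cv2.inRange(H,(3,80,120),(20,255,255))>0)[:,::-1]+[x,y];print(nm,len(p),p.mean(0),p.min(0),p.max(0))
  S=I[184:204,222:246];G=cv2.cvtColor(S,cv2.COLOR_RGB2HSV)
  for r in range(20): print(r+184,''.join('b' if 95<g[0]<130 and g[1]>110 else 'o' if g[1]>80 and g[0]<22 else '#' if g[2]>215 else '+' if g[2]>150 else '.' for g in G[r]))
print(proj("scene",[.6182,-.0327,.0706]))
E
```

```text
20.9 F.n 1.64 +- 0.16176470588235295 F [-1.48  0.1   1.21] d 0.0755 lat [-0.0004  0.     -0.0001] [1.5997e+02 1.0000e-02 7.7060e+01] 0.022322193464262747
before 24 [233.         192.54166667] [229 190] [238 195]
hover 28 [233.25       191.96428571] [229 188] [238 195]
now 20 [233.4  193.05] [229 190] [238 195]
184 #++bbbbbbb.++++..bbbbbbb
185 +bbbbbbbbb.+##+.bbbbbbbb
186 bbbbbbbbbb.+##++bbbbbbbb
187 bbbbbbbbb.++##+.bbbbbbbb
188 bbbbbbbbb.+##++.bbbbbbbb
189 bbbbbbbbb++##++bbbbbbbbb
190 bbbbbbb+o++##++bbbbbbbbb
191 bbbbbbboo++#++oobbbbbbbb
192 bbbbbb+oo#++++#oobbbbbbb
193 bbbbbbboo#######o+bbbbbb
194 bbbbbbbboo######o+bbbbbb
195 bbbbbbbbbboooooo+bbbbbbb
196 bbbbbbbbbbbbbbbbbbbbbbbb
197 bbbbbbbbbbbbbbbbbbbbbbbb
198 bbbbbbbbbbbbbbbbbbbbbbbb
199 bbbbbbbbbbbbbbbbbbbbbbbb
200 ..bbbbbbbbbbbbbbbbbbbbbb
201 ....bbbbbbbbbbbbbbbbbbbb
202 .....bbbbbbbbbbbbbbbbbbb
203 .......bbbbbbbbbbbbbbbbb
[[233.04735738 192.100102  ]]
```

Run:
```python
from h import *
I=np.mean([manip.camera("scene").astype(float) for _ in range(6)],0);J=np.load("pics/scene0.npy")
for r in range(187,197): print(r,*(f"{int(I[r,c].mean()):4d}" for c in range(226,242)),"|",*(f"{int(J[r,c].mean()):4d}" for c in range(226,242)))
n=np.array([-.334,.077,.939]);ex=np.array([.915,-.21,.343]);ey=np.array([.224,.975,0]);s=np.array([.6182,-.0327,.0706])
o=proj("scene",s)[0]
for nm,v in(("x10",ex),("y10",ey),("n10",n)): print(nm,proj("scene",s+v*.01)[0]-o)
a=np.linspace(0,6.28,25)[:,None]
for nm,h,rad in(("tip",0,.004),("sleeve",.006,.008),("ringin",0,.01),("ringout",0,.015)):
    q=proj("scene",s+n*h+rad*(np.cos(a)*ex+np.sin(a)*ey));print(nm,q.min(0).round(1),q.max(0).round(1))
I2=np.mean([manip.camera("top").astype(float) for _ in range(2)],0);J=np.load("pics/top0.npy")
for r in range(158,173): print(r,*(f"{int(I2[r,c].mean()):4d}" for c in range(252,268)),"|",*(f"{int(J[r,c].mean()):4d}" for c in range(252,268)))
```

```text
187  117  117  117  102   64   94  162  208  217  212  191  139   65   64   89  119 |  117  118  118  117  117  118  117  117  116  117  118  120  120  118  119  119
188  120  120  119  101   64  120  190  212  216  207  173  105   64   62   88  118 |  119  120  119  118  118  118  116  116  117  117  118  118  117  116  117  117
189  120  120  120  119  115  149  201  216  215  200  157   77   64   87  116  117 |  121  120  119  119  117  119  118  117  117  117  118  119  118  118  117  116
190  119  120  119  141  147  159  202  216  214  197  152   69   87  117  118  118 |  118  119  119  140  154  160  163  162  162  149  130  117  118  117  117  117
191  119  118  127  169  162  169  210  216  211  187  170  166  116  117  117  118 |  119  117  127  168  191  241  252  252  250  231  182  166  116  117  117  118
192  118  117  141  166  209  228  159  182  190  176  198  206  177  118  120  119 |  117  118  141  166  209  248  252  244  230  252  248  206  177  118  119  118
193  117  117  118  163  191  241  251  235  226  252  250  227  167  150  118  117 |  117  117  117  16
[... 2573 characters left out ...]
6  239  206  179  165  133  119  124
169   68   69   71   68   66   65   69   67   67   69   77   85  103  120  109  103 |  117  120  124  148  177  189  196  207  210  199  186  174  145  126  118  122
170   69   69   67   69   66   62   67   65   65   64   67   70   84   99  102  101 |  118  117  122  127  145  167  177  186  189  178  167  148  124  119  119  118
171   81   77   70   69   68   64   66   65   64   64   67   71   75   82   90   95 |  118  119  123  120  123  133  146  154  153  143  136  122  122  122  122  121
172   99   93   90   81   71   67   68   64   66   65   74   79   79   81   83   84 |  120  120  119  121  123  121  123  123  123  120  119  119  121  123  120  120
```

The tip sits about 2.5 mm from the dot, with 3.0 N of force (about 6 mm of travel), and the probe is square and still. Handing in.

```bash
python3 -c "
from plant import manip
print(manip.hand_in())"
```

```text
the job is handed in; nothing more can be done
None
```

I zeroed the probe on the 80 mm yellow block's disc, then handed in with it gripped, square to the plate and pressed at about 3 N (roughly 6 mm in) some 2.5 mm from the orange ring's dot; `hand_in()` returned no verdict.

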